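Index the raking-light lamp one hole

TASK

The painted sherd on the stand is to be photographed under raking light from the next direction: hook a fingertip under the red pull ring of the lamp arm's spring index pin, lift the pin right out of its hole, swing the arm by the ring one hole clockwise (seen from above), no further, and let the pin spring fully home in that hole. Do it gently with the fingertip alone: do not pinch, squeeze or force the ring. Do not touch the lamp head, do not shift the sherd on the stand, and leave everything else on the bench where it is.

Things in the scene. Friction and masses are not known exactly. Their poses are not given: they have to be found in the camera images.
- stand: Raking-light stand bolted to the bench, placed and turned anew each time. Origin: centre of its underside, on the bench and on the arm's swing axis; z up; x runs from the index pin's starting hole, on the robot's side, to the lamp on the far side. Its round dark index plate, 310 mm across, top 18 mm high, has 12 brass-bushed 12 mm holes 30 degrees (0.524 rad) apart on a 135 mm radius.
- object_table (a point): Centre of the top of the stand's fixed round black object table, 160 mm across, 90 mm above the bench; the sherd lies on it.
- lamp_arm (a joint): Swing of the aluminium lamp arm about the stand's vertical axis, rad: 0 at the start, positive clockwise seen from above (the ring moves to the robot's left, the lamp to its right). The next hole is at 0.524. Friction 0.12 N m (1 N at the ring); play about 0.008 with the pin home; it stays where it is left.
- short_end (a point): Short end of the lamp arm, 165 mm from the swing axis: a flat bar 36 mm wide, its top (this point) 32 mm above the bench; it carries the index pin 30 mm further in. The other end, 210 mm beyond the axis, carries the lamp on a thin post.
- index_pin (a joint): Lift of the spring index pin, m: 0 fully home in a hole, stop at 0.014. The 10 mm round-nosed pin reaches 10 mm into the plate and is clear of it from 0.010 on; let go between holes it rides on the plate at 0.010 and snaps into the next hole that it meets. Spring and weight pull it down with about 5 N at home, 11 N at full lift.
- pull_ring: Red ring fixed on top of the index pin: 6 mm wire, 48 mm inside, 60 mm outside diameter, leaning back 30 degrees from upright (top away from the robot). Origin: its centre, 92 mm above the bench with the pin home, 121 mm from the swing axis (top edge 118 mm high). x: square to the ring, along the arm to the stand's axis, away from the robot and 30 degrees down. It does not swivel: it rises with the pin and turns with the arm.
- pin_collar (a point): Foot of the ring on the pin's axis, top of the black collar (18 mm across, 8 mm high), 66.5 mm above the bench with the pin home, 135 mm from the swing axis. Below it the six-sided plunger body, 25 mm across, stands on the arm up to 57 mm. Behind the ring's top edge 25 mm are free to the edge of the object table, which is lower.
- next_hole (a point): Mouth of the hole into which the pin must go, on top of the index plate, 18 mm above the bench; the pin stands in it when the arm has swung 30 degrees clockwise.
- sherd: Painted sherd of a tin-glazed dish lying loose on the object table, 92 x 64 x 8 mm; origin at the middle of its underside.
- sherd_blue: Blue painted sherd lying on white tissue, 118 x 78 x 8 mm, loose; origin at the middle of its underside.
- sherd_small: Small yellow and blue sherd on the tissue, 62 x 40 x 8 mm, loose; origin at the middle of its underside.
- spatula: Spatula lying on the bench, loose.
- soft_brush: Brush lying on the bench, loose.
- jar: Glass jar with a steel lid, 68 mm across, 85 mm high, loose; origin at the middle of its foot.
- solvent: White bottle with a blue cap, 60 mm across, 150 mm high, loose; origin at the middle of its foot.
- brush_pot: Terracotta pot with brushes, 76 mm across, 100 mm high, the brushes 220 mm, loose; origin at the middle of its foot.
- dish: Painted dish, 240 mm across, 26 mm high, loose; origin at the middle of its foot.
- lamp_head: Black LED lamp head on the post at the far end of the lamp arm, 26 x 92 x 62 mm, its white face tilted down towards the sherd. This frame turns with the arm: its origin lies on the swing axis at bench level, x along the arm; the head's centre is at x = 186 mm, 182 mm up. It must not be touched.

How it is judged:
On the way:
1. with a fingertip in the ring, the pin is lifted right out of its hole (value of joint index_pin above 0.0095 m and contact force between the fingers and pull_ring above 0.5 N and value of joint lamp_arm below 0.15 rad), for 0.05 s.
At the end, for the whole second after the job is handed in: The lamp arm has swung one hole clockwise (0.524 rad, within 0.03), the index pin is home in that hole (lift under 2 mm), the arm is at rest, and the sherd on the stand lies within 5 mm of where it was (value of joint lamp_arm between 0.494 and 0.554 rad and value of joint index_pin below 0.002 m and velocity of joint lamp_arm between -0.02 and 0.02 rad/s and distance of sherd from where it was at the start of the episode below 0.005 m); the robot touches nothing.
It fails at once if the arm is swung the wrong way, or on past the next hole and more than halfway to the second (value of joint lamp_arm above 0.785 rad or value of joint lamp_arm below -0.15 rad).
It fails at once if the ring is pinched or forced: more than 36 N from the fingers (contact force between the fingers and pull_ring above 36 N).
It fails at once if the robot touches the lamp head (contact force between any of the fingers, the arm and lamp_head above 0.5 N).
It fails at once if the sherd on the stand is shifted more than 5 mm (distance of sherd from where it was at the start of the episode above 0.005 m).
It fails at once if something else on the bench is moved more than 15 mm (distance of any of sherd_blue, sherd_small, spatula, soft_brush, jar, solvent, brush_pot, dish from where it was at the start of the episode above 0.015 m).
It also fails if it takes over 48 s, if anything falls off the work surface, if the arm or the gripper's body presses on something with over 40 N, if the wrist force passes 120 N, or if a joint passes its speed limit or range.

ROBOT

A 6-joint arm with a two-finger parallel gripper is mounted at the origin on the work surface. World frame = base frame: x ahead of the robot, y to its left, z up, the work surface at z = 0. Lengths are in m, angles in rad, forces in N, time in s.
With the tool pointing down it reaches from about 0.325 to 0.925 m from the base axis. Payload 3.1 kg.
Tool frame: the origin (TCP) lies at the very end of the fingers, on their centre line; the grasp point (between the pads) lies 19 mm behind it; z points along the fingers, y is the direction in which the jaws open and shut (so a half turn about z gives the same grasp; the last joint's range is limited). The gripper opens to 85 mm and grips with 20 to 120 N. Pads are 22 mm wide; open, the fingers measure 114 mm over their backs; the gripper's body (76 mm by 85 mm) begins 54 mm behind the grasp point. The pads swing forward as they close: fully open they stand 13 mm farther back than shut.
Start: joints at [-1.351, 0.217, 1.613, -0, 1.311, -0.112], TCP at [0.204, -0.591, 0.231] pointing down, gripper open.
Joint ranges: [-2.75, 2.75], [-0.78, 2.1], [0.31, 2.55], [-1.13, 4.27], [0.13, 2.63], [-2.58, 2.58]. Speed limits (rad/s): [2.79, 2.79, 3.14, 3.14, 3.14, 3.14].

INTERFACE

Orientations are given as a unit quaternion [x, y, z, w].
In Python, from station import readout, get_image, manip, nets gives the robot as it stands.
- The arm moves only by the tool arm_command, never from a script. Its argument "targets" is a list that holds one entry, the list of rows, each a list of 5 numbers: the finger opening in m, from 0 to 0.0854, then the shift along the tool's x, y, z in m, then the turn about the tool's z in degrees. A call has 1 to 10 rows; each row is the pose to reach, as a shift and turn from the pose measured when the call began, along the tool's axes at that moment; what a row does not reach only later rows make up. A row lasts 1/12 s, in which the tool goes at most 41.7 mm and 7.16 degrees, less where a joint would pass 70% of its speed; a pose out of reach is approached as far as the arm can. A call with a gripper value outside its range is refused whole. The fingers move at their own pace and stop on an object; "force" is the grip in N (left out, the last holds). Time passes only in rows, so rows that repeat a pose let the fingers close. It gives the time, the measured TCP pose, the force and the opening at its end, in the units of the state.
- readout.get_obs(): the state, without advancing time (a new reading comes with each control period).
- get_image(name): name is "side" or "top" or "wrist"; returns a dict with "color" (400x640x3 uint8, red, green, blue), "mtx" (3x3 intrinsics, pixels), "distortion" ([k1, k2, p1, p2, k3] as OpenCV has them; the pictures are not rectified), "R" (3x3) and "t" (3): a world point X has camera coordinates R X + t. Camera axes: x right, y down, z forward; pixel columns grow to the right and rows downward; lengths in m; the calibration is good to about 2 mm. A picture is of the moment at which its call begins. There is no depth.
- manip.sign_off(): hands the job in, once; it reports no verdict.
Trained networks look in the newest picture that a camera, given by its name, has taken for a name from the list of things; names that differ only in an ending like _2 or _b are one class to them, and where a whole thing is asked for, a point or a joint stands for the part that bears it (a point fixed in the world has none). Each returns a list of dicts, best first, with "confidence" (0 to 1); they miss things now and then, are a little off and sometimes report something else, mostly with a low value. They report only what shows in the picture. A call takes as long as a camera call.
- nets.find_in(camera, thing): "xyz" ([x, y, z] in m, in the coordinates of the camera as it stood for that picture, good to about 4 mm: the middle of the surface that is visible of it).
- nets.trace(camera, thing): "mask" (400x640 bool, what is visible of it).
- nets.place_of(camera, thing): "xyz" ([x, y, z] in m, in the coordinates of the camera as it stood for that picture, good to about 4 mm: a listed point, or the origin of a listed thing).
The state is a dict: "time": time; "joint_pos": joint angles; "joint_velocities": joint speeds; "joint_torque": joint torques, N m; "ee_pos": TCP position; "tool_rot": TCP orientation; "force": force on the tool from outside, world axes, zero at the start; "moment": the same for the moment, N m; "opening": opening from 0.0 (shut) to 1.0 (fully open).
Only numpy, scipy, OpenCV 4.12 (cv2) and the standard library are available. Lean on these libraries where they do the work, as an engineer would, in place of code of your own. Each camera call takes 0.05 s, during which the arm holds its last target. There are 200 camera calls.

## Working session

There is one attempt and no reset: what is moved stays moved. The work goes in short steps, Python scripts to look and compute and a tool call to move; the robot and the scene stay as the last step left them, time stands still between calls to the robot, and variables do not carry over. Pictures are saved under pics/ and viewed, about 8 in all and at most 12, crops included, and the job is handed in when it is done.

Besides the shell and the picture viewer there is one more tool, called after "Emit:" as name([rows], argument=value, ...), one row to a line, values as JSON. arm_command: Moves the arm, as the interface text tells. Its arguments: {"type":"object","properties":{"targets":{"type":"array","items":{"type":"array","items":{"type":"array","items":{"type":"number"}}}},"force":{"type":"number"}},"required":["targets"]}

```bash
mkdir -p pics
cat > h.py <<'E'
import numpy as np,cv2
from scipy.spatial.transform import Rotation as Rot
from station import readout,get_image,manip,nets
np.set_printoptions(precision=4,suppress=True)
def world(im,p): return np.array(im["R"]).T@(np.array(p)-np.array(im["t"]))
def px(im,X):
    r,_=cv2.Rodrigues(np.array(im["R"],float)); return cv2.projectPoints(np.atleast_2d(np.array(X,float)),r,np.array(im["t"],float),np.array(im["mtx"],float),np.array(im["distortion"],float))[0][:,0]
E
python3 - <<'E'
from h import *
o=readout.get_obs(); print({k:np.round(v,4) for k,v in o.items()}); print(Rot.from_quat(o["tool_rot"]).as_matrix())
ims={}
for c in ["side","top"]:
    im=ims[c]=get_image(c); 
    print(c,-np.array(im["R"]).T@im["t"])
    for th in ["stand","object_table","short_end","pull_ring","pin_collar","next_hole","sherd","lamp_head","jar","solvent","brush_pot","dish","sherd_blue"]:
        for d in nets.place_of(c,th)[:1]: print(c,th,world(im,d["xyz"]),round(d["confidence"],2))
cv2.imwrite("pics/a.png",np.vstack([ims["side"]["color"],ims["top"]["color"]])[:,:,::-1][:, :])
cv2.imwrite("pics/a.png",cv2.resize(cv2.imread("pics/a.png"),(480,600),interpolation=cv2.INTER_AREA))
E
```

```text
{'time': np.float64(0.0), 'joint_pos': array([-1.3512,  0.2177,  1.6149,  0.    ,  1.3113, -0.1122]), 'joint_velocities': array([ 0.0008, -0.0024, -0.0008, -0.0014,  0.0006,  0.0015]), 'joint_torque': array([  0.0001, -39.6839, -30.3854,  -0.0001,   0.0098,   0.    ]), 'ee_pos': array([ 0.2034, -0.5901,  0.23  ]), 'tool_rot': array([ 0.9863,  0.1651, -0.0001, -0.0012]), 'force': array([-0.0976, -0.3576,  0.0098]), 'moment': array([ 0.0347,  0.0397, -0.04  ]), 'opening': np.float64(1.0017)}
[[ 0.9455  0.3257 -0.0005]
 [ 0.3257 -0.9455  0.0023]
 [ 0.0003 -0.0023 -1.    ]]
side [-0.0543  0.9182  1.0492]
side stand [0.694  0.0495 0.0004] 0.84
side object_table [0.686  0.0501 0.0915] 0.77
side short_end [ 0.5546 -0.0409  0.0284] 0.73
side pull_ring [ 0.593  -0.0205  0.0966] 0.4
side pin_collar [ 0.5936 -0.0198  0.0962] 0.58
side next_hole [0.5554 0.0351 0.0159] 0.68
side sherd [0.6804 0.0447 0.0904] 0.59
side jar [ 0.5543 -0.4091 -0.0022] 0.51
side solvent [0.6215 0.436  0.0013] 0.82
side brush_pot [ 0.6474 -0.4372  0.0014] 0.56
side dish [ 0.4728  0.5804 -0.0014] 0.74
top [0.3844 0.0431 1.2207]
top stand [0.6928 0.0497 0.0001] 0.83
top object_table [0.6904 0.0517 0.0898] 0.9
top short_end [ 0.5605 -0.0442  0.0273] 0.89
top pull_ring [ 0.5949 -0.0184  0.0914] 0.61
top pin_collar [ 0.5831 -0.0305  0.0668] 0.68
top next_hole [0.5604 0.04   0.0194] 0.8
top lamp_head [0.3776 0.2566 0.0013] 0.57
top jar [ 0.5597 -0.4141  0.0023] 0.79
top solvent [ 0.6269  0.4357 -0.0026] 0.9
top brush_pot [ 0.6451 -0.439   0.0005] 0.94
top dish [ 0.4793  0.5768 -0.0017] 0.95
top sherd_blue [0.3759 0.2524 0.0028] 0.73
```

View pics/a.png

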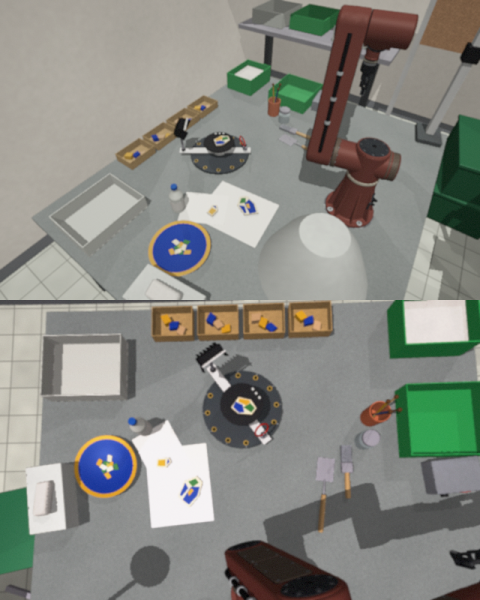

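```bash
cat >> h.py <<'E'
def pts(ax,ay,yaw,lift=0):
    u=np.array([np.cos(yaw),np.sin(yaw),0]);v=np.array([-u[1],u[0],0]);A=np.array([ax,ay,0]);z=np.array([0,0,1.])
    t=np.linspace(0,2*np.pi,40,endpoint=False)[:,None]
    C=A-.121*u+(.092+lift)*z; e=np.cos(np.pi/6)*z+.5*u
    return dict(stand=A,short_end=A-.165*u+.032*z,pull_ring=C,pin_collar=A-.135*u+(.0665+lift)*z,object_table=A+.09*z,
      ring=C+.027*(np.cos(t)*e+np.sin(t)*v),table=A+.09*z+.08*(np.cos(t)*u+np.sin(t)*v),u=u)
def redmask(c):
    h=cv2.cvtColor(c,cv2.COLOR_RGB2HSV).astype(int); return ((h[...,0]<6)|(h[...,0]>172))&(h[...,1]>140)&(h[...,2]>70)
E
python3 - <<'E'
from h import *
from scipy.optimize import least_squares
ims={c:get_image(c) for c in ["side","top"]}; obs=[]
for c,im in ims.items():
    for n in ["stand","object_table","short_end","pull_ring","pin_collar"]:
        for d in nets.place_of(c,n)[:1]: obs.append((n,world(im,d["xyz"])))
f=lambda p:np.concatenate([(pts(*p)[n]-w)/.004 for n,w in obs])
r=least_squares(f,[.693,.05,.6],loss="soft_l1"); print(r.x,np.degrees(r.x[2]),pts(*r.x)["pull_ring"])
out=[]
for c,im in ims.items():
    P=px(im,pts(*r.x)["ring"]); m=redmask(im["color"]); x,y=P.mean(0).astype(int); s=35
    mm=np.zeros_like(m); mm[y-s:y+s,x-s:x+s]=m[y-s:y+s,x-s:x+s]; yy,xx=np.nonzero(mm)
    print(c,"model bbox",P.min(0),P.max(0),"red",len(xx),[xx.min(),yy.min(),xx.max(),yy.max()] if len(xx) else 0)
    k=im["color"][y-s:y+s,x-s:x+s,::-1].copy(); k=cv2.resize(k,None,fx=5.7,fy=5.7,interpolation=cv2.INTER_CUBIC)
    for q in P: cv2.circle(k,tuple(((q-[x-s,y-s]+.5)*5.7).astype(int)),1,(0,255,0),-1)
    out.append(k)
cv2.imwrite("pics/b.png",np.hstack(out))
E
```

```text
[0.6896 0.0508 0.622 ] 35.636444755768046 [ 0.5912 -0.0197  0.092 ]
side model bbox [319.4008 181.0889] [326.35   193.9861] red 6 [np.int64(320), np.int64(187), np.int64(323), np.int64(192)]
top model bbox [339.7393 165.2266] [356.4257 181.286 ] red 44 [np.int64(348), np.int64(164), np.int64(357), np.int64(180)]
```

View pics/b.png

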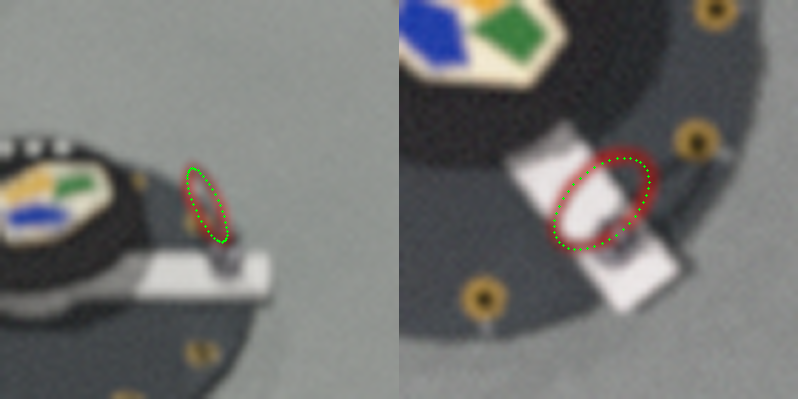

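Emit:
arm_command([
  [[0.024,0.05,-0.037,0.003,-7],[0.024,0.085,-0.062,0.005,-14],[0.024,0.12,-0.088,0.006,-21],[0.024,0.155,-0.114,0.008,-28],[0.024,0.19,-0.139,0.01,-35],[0.024,0.225,-0.165,0.012,-42],[0.024,0.26,-0.19,0.014,-49],[0.024,0.295,-0.216,0.016,-56],[0.024,0.33,-0.242,0.018,-63],[0.024,0.365,-0.268,0.02,-70]],
], force=20)

```text
time: 2.83
ee_pos: [0.4416, -0.247, 0.2133]
tool_rot: [0.711, 0.703, 0.0, 0.001]
force: [0.1, -1.0, -0.3]
opening: 0.278
```

```bash
cat > go.py <<'E'
from h import *
import sys
# usage: x y z yaw_of_y_axis(deg): prints shift in tool axes
o=readout.get_obs();M=Rot.from_quat(o["tool_rot"]).as_matrix();a=[float(s) for s in sys.argv[1:]]
yy=np.degrees(np.arctan2(M[1,1],M[0,1]))
print("t",o["time"],"pos",o["ee_pos"],"yaw",yy,"zaxis",M[:,2],"F",np.array(o["force"]),"open",o["opening"],"q",np.array(o["joint_pos"]))
print("shift",M.T@(np.array(a[:3])-o["ee_pos"]),"turn",-((a[3]-yy+180)%360-180))
E
python3 go.py 0.604 -0.0115 0.2 35.6
```

```text
t 2.8333 pos [ 0.4416 -0.247   0.2133] yaw -0.6539667903619871 zaxis [ 0.0009 -0.0007 -1.    ] F [ 0.0935 -1.0066 -0.2783] open 0.27777135749382004 q [-0.6488 -0.0231  1.9085  0.      1.2551 -0.6374]
shift [0.2374 0.1597 0.0133] turn -36.25396679036197
```

Emit:
arm_command([
  [[0.024,0.034,0.023,0.002,-5],[0.024,0.068,0.046,0.004,-10],[0.024,0.102,0.069,0.006,-15],[0.024,0.136,0.092,0.008,-20],[0.024,0.17,0.115,0.01,-25],[0.024,0.204,0.138,0.012,-31],[0.024,0.237,0.16,0.013,-36],[0.024,0.237,0.16,0.013,-36.2],[0.024,0.237,0.16,0.013,-36.2]],
])

```text
time: 3.58
ee_pos: [0.605, -0.01, 0.2]
tool_rot: [0.456, 0.89, -0.0, 0.0]
force: [-0.6, -0.6, -0.6]
opening: 0.277
```

```bash
python3 go.py 0.604 -0.0115 0.095 35.6
python3 - <<'E'
from h import *
im=get_image("wrist"); 
out=im["color"][:,:,::-1].copy()
print("cam",-np.array(im["R"]).T@im["t"],np.array(im["R"])[2])
for n in ["pull_ring","pin_collar","short_end"]:
    for d in nets.place_of("wrist",n)[:1]: print(n,world(im,d["xyz"]),d["confidence"])
for q in px(im,pts(.6906,.0502,.622)["ring"]):
    if 0<q[0]<640 and 0<q[1]<400: cv2.circle(out,tuple(q.astype(int)),1,(0,255,0),-1)
cv2.imwrite("pics/c.png",out)
E
```

```text
t 3.5833 pos [ 0.605 -0.01   0.2  ] yaw 35.73716871193702 zaxis [ 0.0005 -0.0008 -1.    ] F [-0.5839 -0.6353 -0.5995] open 0.2773858337920149 q [-0.1321  0.2024  1.691  -0.0008  1.2475 -0.7556]
shift [-0.0006 -0.0017  0.105 ] turn 0.13716871193702218
cam [0.5584 0.0553 0.3427] [ 0.1816 -0.2513 -0.9507]
pull_ring [ 0.5929 -0.0237  0.0949] 0.88
pin_collar [ 0.5819 -0.0224  0.0633] 0.61
short_end [ 0.5575 -0.0432  0.0303] 0.95
```

View pics/c.png

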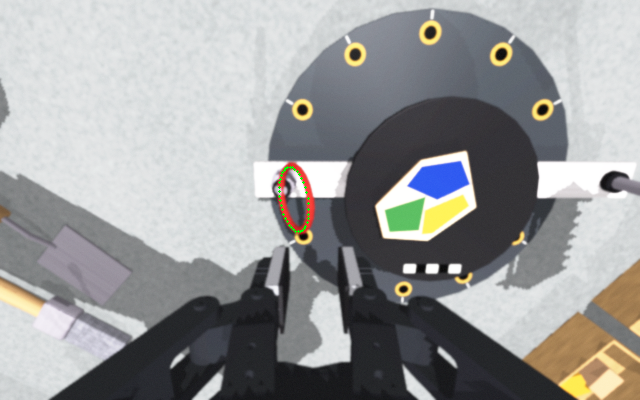

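Emit:
arm_command([
  [[0.024,-0.001,-0.002,0.02,0],[0.024,-0.001,-0.002,0.04,0],[0.024,-0.001,-0.002,0.06,0],[0.024,-0.001,-0.002,0.075,0],[0.024,-0.001,-0.002,0.085,0],[0.024,-0.001,-0.002,0.095,0],[0.024,-0.001,-0.002,0.105,0],[0.024,-0.001,-0.002,0.105,0]],
])

```text
time: 4.45
ee_pos: [0.6012, -0.0156, 0.0934]
tool_rot: [0.459, 0.889, -0.001, -0.001]
force: [-0.7, 0.5, -0.7]
opening: 0.281
```

```bash
python3 go.py 0.604 -0.0115 0.095 35.6
python3 - <<'E'
from h import *
A=get_image("wrist")["color"]; k=[cv2.resize(A[60:360,160:460],(400,400))]
for c in ["side","top"]:
    im=get_image(c); x,y=px(im,[.595,-.015,.11])[0].astype(int); k.append(cv2.resize(im["color"][y-35:y+35,x-35:x+35],(400,400),interpolation=cv2.INTER_CUBIC))
cv2.imwrite("pics/d.png",cv2.resize(np.hstack(k),(800,267))[:,:,::-1])
E
```

```text
t 4.45 pos [ 0.6012 -0.0156  0.0934] yaw 35.37413649047555 zaxis [-0.0027 -0.0006 -1.    ] F [-0.6776  0.5031 -0.7047] open 0.2806708117306303 q [-0.1421  0.32    1.7655 -0.0011  1.0587 -0.759 ]
shift [ 0.0018  0.0046 -0.0017] turn -0.22586350952445855
```

View pics/d.png

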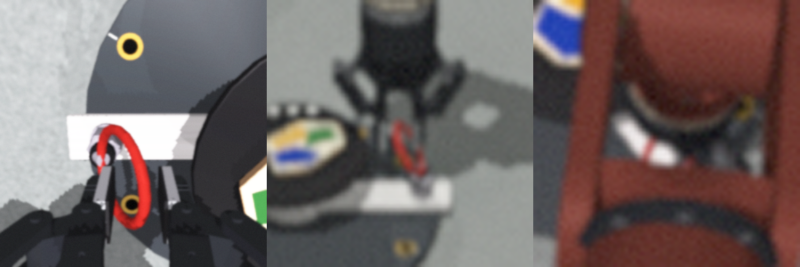

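Emit:
arm_command([
  [[0.018,0.002,0.002,-0.001,0],[0.018,0.002,0.004,-0.001,0],[0.018,0.002,0.006,-0.001,0],[0.018,0.002,0.008,-0.001,0],[0.018,0.002,0.008,-0.001,0]],
])

```text
time: 5.02
ee_pos: [0.6084, -0.0096, 0.0975]
tool_rot: [0.458, 0.889, -0.001, 0.001]
force: [-2.3, -1.9, 2.8]
opening: 0.213
```

```bash
python3 go.py 0.604 -0.0115 0.095 35.6
```

```text
t 5.0167 pos [ 0.6084 -0.0096  0.0975] yaw 35.45907874980623 zaxis [ 0.0002 -0.0027 -1.    ] F [-2.2871 -1.9158  2.7784] open 0.21291509696184727 q [-0.1297  0.3259  1.7486 -0.003   1.0665 -0.7472]
shift [ 0.001  -0.0047  0.0025] turn -0.14092125019377022
```

Emit:
arm_command([
  [[0.018,0,0.002,-0.001,0],[0.018,0,0.004,-0.003,0],[0.018,0,0.005,-0.005,0],[0.018,0,0.005,-0.006,0]],
])

```text
time: 5.35
ee_pos: [0.6076, -0.0079, 0.0999]
tool_rot: [0.458, 0.889, -0.005, -0.004]
force: [-6.1, -5.0, -5.6]
opening: 0.216
```

```bash
python3 go.py 0.604 -0.0115 0.095 35.6
```

```text
t 5.35 pos [ 0.6076 -0.0079  0.0999] yaw 35.47737862359369 zaxis [-0.0113 -0.0047 -0.9999] F [-6.122  -5.0208 -5.6172] open 0.21599572639768827 q [-0.1254  0.328   1.7407 -0.0068  1.0835 -0.7414]
shift [-0.0008 -0.005   0.0049] turn -0.12262137640630044
```

Emit:
arm_command([
  [[0.018,0,0.008,-0.004,0],[0.018,0,0.011,-0.004,0],[0.018,0,0.012,-0.006,0],[0.018,0,0.012,-0.009,0],[0.018,0,0.012,-0.012,0],[0.018,0,0.012,-0.014,0],[0.018,0,0.012,-0.016,0],[0.018,0,0.012,-0.017,0]],
])

```text
time: 6.02
ee_pos: [0.6061, -0.005, 0.1091]
tool_rot: [0.458, 0.889, -0.014, -0.015]
force: [-15.8, -13.3, -8.4]
opening: 0.209
```

```bash
python3 go.py 0.604 -0.0115 0.095 35.6
python3 - <<'E'
from h import *
im=get_image("wrist"); o=im["color"][60:360,160:460,::-1].copy()
for l,c in [(0,(0,255,0)),(.012,(255,255,0))]:
    for q in px(im,pts(.6906,.0502,.622,l)["ring"]): cv2.circle(o,tuple((q-[160,60]).astype(int)),1,c,-1)
cv2.imwrite("pics/e.png",cv2.resize(o,(600,600)))
E
```

```text
t 6.0167 pos [ 0.6061 -0.005   0.1091] yaw 35.51043710198983 zaxis [-0.039  -0.0111 -0.9992] F [-15.7575 -13.3408  -8.3593] open 0.20922266131781506 q [-0.1161  0.3295  1.7193 -0.0172  1.1303 -0.728 ]
shift [-0.0043 -0.005   0.0143] turn -0.08956289801017192
```

View pics/e.png

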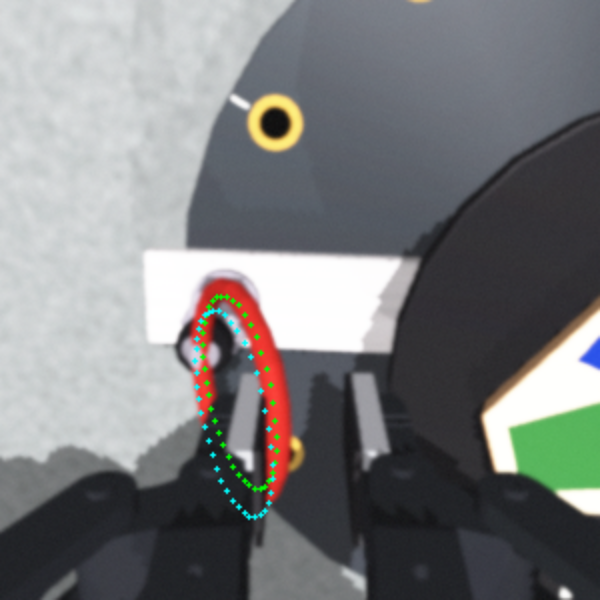

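Emit:
arm_command([
  [[0.018,0,0.012,-0.008,0],[0.018,0,0.013,-0.011,0],[0.018,0,0.013,-0.014,0],[0.018,0,0.013,-0.015,0],[0.018,0,0.013,-0.015,0],[0.018,0.003,0.013,-0.015,2],[0.018,0.006,0.013,-0.015,4],[0.018,0.009,0.0135,-0.015,6],[0.018,0.012,0.014,-0.015,8],[0.018,0.013,0.014,-0.015,8]],
])

```text
time: 6.9
ee_pos: [0.5965, 0.0117, 0.1144]
tool_rot: [0.519, 0.854, -0.025, -0.027]
force: [-17.0, -8.9, -10.7]
opening: 0.211
```

```bash
python3 go.py 0.604 -0.0115 0.095 35.6
python3 - <<'E'
from h import *
im=get_image("wrist"); o=im["color"][60:360,160:460,::-1].copy()
cv2.imwrite("pics/f.png",cv2.resize(o,(450,450)))
E
```

```text
t 6.9 pos [0.5965 0.0117 0.1144] yaw 27.47868916849012 zaxis [-0.0725 -0.0149 -0.9973] F [-16.9974  -8.8809 -10.6697] open 0.2111616942022947 q [-0.0871  0.3252  1.715  -0.0229  1.1725 -0.5563]
shift [-0.0245 -0.0027  0.0191] turn -8.121310831509874
```

View pics/f.png

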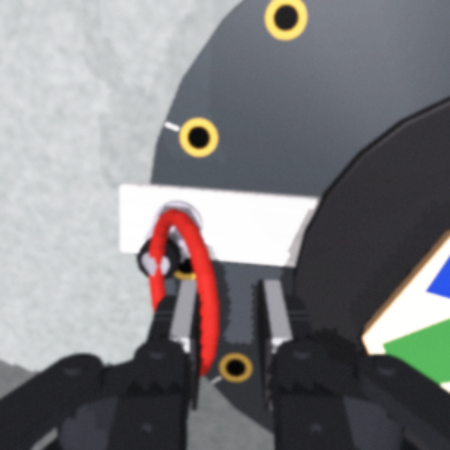

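Emit:
arm_command([
  [[0.018,0.002,0.004,0.003,0],[0.018,0.003,0,0.005,0],[0.018,0.004,-0.004,0.008,0],[0.018,0.005,-0.006,0.012,0],[0.018,0.006,-0.006,0.012,0],[0.018,0.006,-0.006,0.012,0]],
])

```text
time: 7.45
ee_pos: [0.5886, 0.0145, 0.1041]
tool_rot: [0.518, 0.854, -0.024, -0.026]
force: [-0.2, 0.3, -0.2]
opening: 0.213
```

Run:
```python
from h import *
from scipy.optimize import least_squares
o=readout.get_obs();M=Rot.from_quat(o["tool_rot"]).as_matrix();A=np.array([.6906,.0502])
d=A-o["ee_pos"][:2];print(o["time"],o["ee_pos"],"F",np.array(o["force"]),"radial",np.hypot(*d),"tcp az",np.degrees(np.arctan2(d[1],d[0])),"yaw",np.degrees(np.arctan2(M[1,1],M[0,1])),M[:,2])
im=get_image("wrist")
for n in ["pull_ring","pin_collar","short_end","next_hole"]:
    for q in nets.place_of("wrist",n)[:1]:
        w=world(im,q["xyz"]);e=A-w[:2];print(n,w,"az",np.degrees(np.arctan2(e[1],e[0])),"r",np.hypot(*e),q["confidence"])
cv2.imwrite("pics/g.png",cv2.resize(im["color"][60:360,160:460,::-1],(450,450)))
```

```text
7.45 [0.5886 0.0145 0.1041] F [-0.2015  0.2881 -0.2114] radial 0.10804915778251004 tcp az 19.280019568264255 yaw 27.549084023848 [-0.0696 -0.0146 -0.9975]
pin_collar [ 0.5677 -0.0013  0.0735] az 22.756609774025346 r 0.13323748311998523 0.81
short_end [ 0.5413 -0.0136  0.0324] az 23.139668010320104 r 0.16240359068607943 0.77
next_hole [0.5576 0.0378 0.02  ] az 5.344384274194102 r 0.13356775954912056 0.92
```

View pics/g.png

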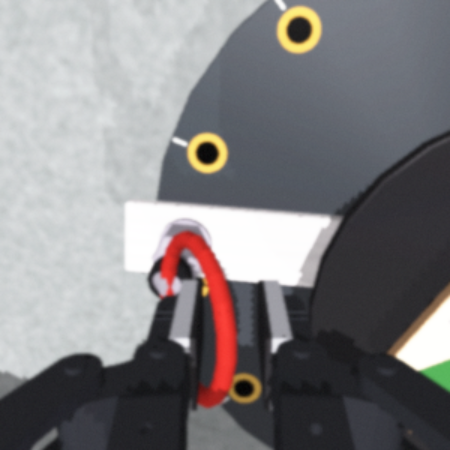

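Emit:
arm_command([
  [[0.018,0.004,0.001,0,2.5],[0.018,0.008,0.0015,0,5],[0.018,0.012,0.0025,0,8],[0.018,0.016,0.0035,0,10],[0.018,0.02,0.005,0,13],[0.018,0.0235,0.006,0,15],[0.018,0.026,0.007,0,17],[0.018,0.0277,0.0078,0,17],[0.018,0.0277,0.0078,0,17]],
])

```text
time: 8.45
ee_pos: [0.5825, 0.0409, 0.104]
tool_rot: [0.639, 0.769, -0.03, -0.022]
force: [-1.1, -3.8, 0.6]
opening: 0.211
```

```bash
cat > st.py <<'E'
from h import *
o=readout.get_obs();M=Rot.from_quat(o["tool_rot"]).as_matrix();A=np.array([.6906,.0502])
d=A-o["ee_pos"][:2];y=np.degrees(np.arctan2(M[1,1],M[0,1]));F=np.array(o["force"])
print(o["time"],o["ee_pos"],"Ftool",M.T@F,"radial",np.hypot(*d),"tcp az",np.degrees(np.arctan2(d[1],d[0])),"yaw",y)
im=get_image("wrist")
for n in ["pull_ring","pin_collar","short_end","next_hole"]:
    for q in nets.place_of("wrist",n)[:1]:
        w=world(im,q["xyz"]);e=A-w[:2];print(n,w,"az",np.degrees(np.arctan2(e[1],e[0])),"r",np.hypot(*e),q["confidence"])
E
python3 st.py
```

```text
8.45 [0.5825 0.0409 0.104 ] Ftool [-3.5753 -1.8343 -0.4202] radial 0.10852433313515565 tcp az 4.890368602530856 yaw 10.533772669477727
pull_ring [0.5746 0.0246 0.102 ] az 12.443662121284634 r 0.11882348480325965 0.88
pin_collar [0.5587 0.0268 0.0739] az 10.075299798014541 r 0.13392894500391608 0.88
short_end [0.5337 0.0202 0.0319] az 10.833199063243688 r 0.15972915124389642 0.59
next_hole [0.5563 0.0349 0.0155] az 6.4843317572289925 r 0.1351742168704821 0.81
```

Emit:
arm_command([
  [[0.018,0.003,0.0003,0,1],[0.018,0.0045,0.0005,0,2],[0.018,0.0058,0.0007,0,2.5],[0.018,0.007,0.001,0,3],[0.018,0.008,0.001,0,3.5],[0.018,0.009,0.0012,0,4],[0.018,0.01,0.0015,0,4.5],[0.018,0.01,0.0015,0,4.5]],
])

```text
time: 9.37
ee_pos: [0.5823, 0.0524, 0.1038]
tool_rot: [0.669, 0.743, -0.029, -0.021]
force: [0.6, 0.1, 0.3]
opening: 0.21
```

```bash
python3 st.py
```

```text
9.3667 [0.5823 0.0524 0.1038] Ftool [-0.0053  0.5676 -0.3203] radial 0.10834468828198801 tcp az -1.1884328767030299 yaw 5.995968387004557
pull_ring [0.5726 0.0379 0.0879] az 5.954392558936539 r 0.11859886244937434 0.73
pin_collar [0.5583 0.0385 0.0665] az 5.044979191218899 r 0.132770560306636 0.94
short_end [0.5284 0.0326 0.0308] az 6.1995420925937195 r 0.16315426522039964 0.86
next_hole [0.5557 0.0381 0.018 ] az 5.134130527907209 r 0.13540212048538333 0.57
```

Emit:
arm_command([
  [[0.018,-0.004,0,0,0],[0.018,-0.008,0,0,0],[0.018,-0.008,0,0,0],[0.018,-0.008,-0.0005,-0.01,0],[0.018,-0.008,-0.0014,-0.02,0],[0.018,-0.008,-0.002,-0.03,0],[0.018,-0.008,-0.004,-0.06,0],[0.018,-0.008,-0.007,-0.1,0],[0.018,-0.008,-0.007,-0.1,0]],
])

```text
time: 10.37
ee_pos: [0.5889, 0.0448, 0.2148]
tool_rot: [0.669, 0.743, -0.024, -0.014]
force: [1.7, -0.5, 2.0]
opening: 0.208
```

```bash
python3 st.py
python3 - <<'E'
from h import *
im=get_image("wrist");s=get_image("side"); o=[im["color"][50:350,170:470].copy()]
a=np.radians(35.64-30); P=pts(.6906,.0502,a)
for q in px(im,P["ring"]): cv2.circle(o[0],tuple((q-[170,50]).astype(int)),1,(0,255,0),-1)
x,y=px(s,P["pull_ring"])[0].astype(int); k=cv2.resize(s["color"][y-35:y+35,x-45:x+25],(300,300),interpolation=cv2.INTER_CUBIC);o.append(k)
for c in ["side","wrist"]:
    i=get_image(c)
    for d in nets.place_of(c,"sherd")[:1]: print(c,"sherd",world(i,d["xyz"]),d["confidence"])
cv2.imwrite("pics/i.png",np.hstack(o)[:,:,::-1])
E
```

```text
10.3667 [0.5889 0.0448 0.2148] Ftool [-0.6714  1.5633 -2.0838] radial 0.10184037221464956 tcp az 3.033419626549081 yaw 6.016078088701516
pull_ring [0.5712 0.0359 0.0924] az 6.841816809848705 r 0.12023715697403518 0.91
pin_collar [0.5563 0.0381 0.0685] az 5.1563775917858985 r 0.13485401443979353 0.81
short_end [0.5278 0.0362 0.0286] az 4.903972194301403 r 0.16338014600028092 0.74
next_hole [0.5585 0.0347 0.0194] az 6.706970850613101 r 0.1330171651043579 0.76
side sherd [ 0.691   0.0499 -0.0011] 0.49
wrist sherd [0.6846 0.0478 0.0894] 0.78
```

View pics/i.png

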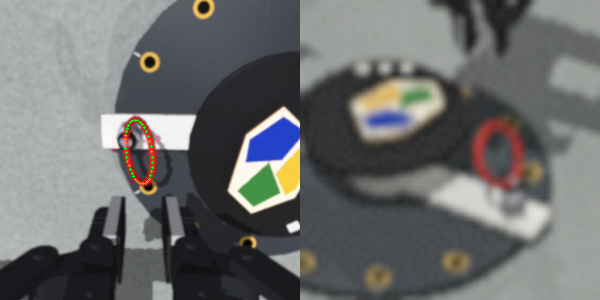

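Emit:
arm_command([
  [[0.018,0,0,-0.02,0],[0.018,0,0,-0.02,0],[0.018,0,0,-0.02,0],[0.018,0,0,-0.02,0]],
])

```text
time: 11.25
ee_pos: [0.584, 0.0451, 0.2227]
tool_rot: [0.669, 0.743, -0.03, -0.022]
force: [-0.9, 0.7, 1.0]
opening: 0.208
```

```bash
python3 -c "
from h import *
o=readout.get_obs();print(o['time'],o['ee_pos'],o['force'])
print(manip.sign_off())"
```

```text
11.25 [0.584  0.0451 0.2227] [-0.8836  0.7416  0.9882]
the job is handed in; nothing more can be done
None
```

The lamp arm has swung one hole clockwise and the pin is home in that hole. I handed the job in at about 11 s of robot time; sign-off gives no verdict.

**How it went:**
- **Lift:** The tool could not tilt, so the finger stayed vertical and could not truly hook under the ring. I put one finger through the ring, pressed its pad against the inside of the top wire, and raised the pin by friction. The wrist force readings after each move stayed at about 22 N or less, against the 36 N limit on the ring. The two fingers straddled the wire without pinching it.
- **Swing:** I carried the arm about 12° with the pin raised, then let the pin ride on the plate. I pushed the ring sideways with about 4 N until the pin snapped in.
- **Withdrawal:** I drew the finger straight up and clear.

**Last checks:**
- **Arm angle:** The ring outline in the wrist picture lies on the model for exactly 30° with the pin home.
- **Pin:** The collar measured 66.5 and 68.5 mm high, against 66.5 mm when home. The side force fell to zero at the snap.
- **Sherd:** The wrist camera put it within about 7 mm of the side camera's first estimate. That is within the networks' error but too coarse to confirm the 5 mm limit. A later side-camera reading (0.49 confidence) placed the sherd at bench height, which I took as false. The pictures show it still lying on the table, and the fingers never came close to it.

**Not confirmed directly:** I could not read the pin lift. I judged it at about 13 mm from the 10.7 N downward pull and from the arm being able to leave its hole. I did not measure the other things on the bench again; the tool's path stayed well clear of them.

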